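Find the tired sprung foot by feel and fit the spare

TASK

One of the four sprung feet in the upturned machine frame has gone weak. Squeeze their caps gently down by about 6 mm, one after another and never hard onto the stop, until you feel which one gives too easily; lift that one out into the scrap tray, then seat the spare from the wooden block fully home in its hole. Leave the sound feet in place and the other things on the bench where they are.

Things in the scene. Friction and masses are not known exactly. Their poses are not given: they have to be found in the camera images.
- frame: upturned machine sub-frame, grey, fixed to the bench: two drilled rails along its own y (each 46 mm wide, 206 mm long with end caps, 26 mm high, centred at x = -52 and +52 mm) joined by two cross-bars with bolts up to 30 mm high. Origin: centre of its underside, on the bench.
- hole_1 (a point): mouth centre of a foot hole in the frame (16 mm across, right through the 26 mm rail), at x = -52, y = 68 mm in the frame's axes, at the rail's top. Each holds a foot at the start.
- hole_2 (a point): mouth centre of a foot hole in the frame (16 mm across, right through the 26 mm rail), at x = -52, y = -68 mm in the frame's axes, at the rail's top. Each holds a foot at the start.
- hole_3 (a point): mouth centre of a foot hole in the frame (16 mm across, right through the 26 mm rail), at x = 52, y = 68 mm in the frame's axes, at the rail's top. Each holds a foot at the start.
- hole_4 (a point): mouth centre of a foot hole in the frame (16 mm across, right through the 26 mm rail), at x = 52, y = -68 mm in the frame's axes, at the rail's top. Each holds a foot at the start.
- foot_a: sprung steel foot, round about its z. Origin: centre of the flange's underside. Stem 14 mm across, 20 mm down, tip tapered over 3 mm to 9 mm; flange 42 mm across, 4 mm thick; cup 36 mm across from 4 to 31 mm up (grasp here); bare coil spring to 43 mm; moving rubber-topped cap 36 mm across to 55 mm up. 0.15 to 0.22 kg. Stands in any of the frame's holes; which of the four is tired can only be felt.
- foot_b: sprung steel foot, round about its z. Origin: centre of the flange's underside. Stem 14 mm across, 20 mm down, tip tapered over 3 mm to 9 mm; flange 42 mm across, 4 mm thick; cup 36 mm across from 4 to 31 mm up (grasp here); bare coil spring to 43 mm; moving rubber-topped cap 36 mm across to 55 mm up. 0.15 to 0.22 kg. Stands in any of the frame's holes; which of the four is tired can only be felt.
- foot_c: sprung steel foot, round about its z. Origin: centre of the flange's underside. Stem 14 mm across, 20 mm down, tip tapered over 3 mm to 9 mm; flange 42 mm across, 4 mm thick; cup 36 mm across from 4 to 31 mm up (grasp here); bare coil spring to 43 mm; moving rubber-topped cap 36 mm across to 55 mm up. 0.15 to 0.22 kg. Stands in any of the frame's holes; which of the four is tired can only be felt.
- foot_d: sprung steel foot, round about its z. Origin: centre of the flange's underside. Stem 14 mm across, 20 mm down, tip tapered over 3 mm to 9 mm; flange 42 mm across, 4 mm thick; cup 36 mm across from 4 to 31 mm up (grasp here); bare coil spring to 43 mm; moving rubber-topped cap 36 mm across to 55 mm up. 0.15 to 0.22 kg. Stands in any of the frame's holes; which of the four is tired can only be felt.
- spare: sprung steel foot, round about its z. Origin: centre of the flange's underside. Stem 14 mm across, 20 mm down, tip tapered over 3 mm to 9 mm; flange 42 mm across, 4 mm thick; cup 36 mm across from 4 to 31 mm up (grasp here); bare coil spring to 43 mm; moving rubber-topped cap 36 mm across to 55 mm up. 0.15 to 0.22 kg. The sound spare, in the wooden block.
- foot_a_cap (a joint): how far the cap of foot_a is pushed down, m: 0 at rest, 0.012 on its hard stop (cup). Every cap starts to move at 3 N; 6 mm down a sound spring pushes back with 13 to 15 N, the tired one with 6 to 7 N, rising evenly with depth. A load of more than 40 N on a foot (slammed on its stop) spoils it.
- foot_b_cap (a joint): how far the cap of foot_b is pushed down, m: 0 at rest, 0.012 on its hard stop (cup). Every cap starts to move at 3 N; 6 mm down a sound spring pushes back with 13 to 15 N, the tired one with 6 to 7 N, rising evenly with depth. A load of more than 40 N on a foot (slammed on its stop) spoils it.
- foot_c_cap (a joint): how far the cap of foot_c is pushed down, m: 0 at rest, 0.012 on its hard stop (cup). Every cap starts to move at 3 N; 6 mm down a sound spring pushes back with 13 to 15 N, the tired one with 6 to 7 N, rising evenly with depth. A load of more than 40 N on a foot (slammed on its stop) spoils it.
- foot_d_cap (a joint): how far the cap of foot_d is pushed down, m: 0 at rest, 0.012 on its hard stop (cup). Every cap starts to move at 3 N; 6 mm down a sound spring pushes back with 13 to 15 N, the tired one with 6 to 7 N, rising evenly with depth. A load of more than 40 N on a foot (slammed on its stop) spoils it.
- spare_block: hardwood block 55 x 100 x 30 mm (x, y, z), fixed, with two holes 17 mm across at y = +22 and -22 mm; the spare stands in the one at y = -22 mm, its flange on the block's top. Origin: centre of its underside.
- scrap_tray: open square aluminium scrap tray, 115 x 115 mm outside, 26 mm high, walls and floor 3 mm thick, fixed. Origin: centre of its underside, on the bench.
- tape: bystander: yellow tape measure 42 x 75 x 65 mm, loose. Origin: centre of its underside.
- clamp_s: bystander: black spring clamp 60 x 140 x 22 mm, loose, lying flat. Origin: centre of its underside.
- offcut_2: bystander: hardwood off-cut 30 x 120 x 20 mm, loose. Origin: centre of its underside.
There are look-alikes about, which are no part of the job. What is shaped like the spare but blue or red is not meant.

How it is judged (in metres and radians):
On the way, in this order (a step that is already met when the one before it is completed fails the run):
1. a foot in the frame has been pressed well down (at least 4.5 mm) and pushed back weakly (load on the frame under 11.8 N, the foot's weight included), so it is the tired one (((value of joint foot_a_cap above 0.0045 m and (distance between foot_a and hole_1 below 0.004 m or distance between foot_a and hole_2 below 0.004 m or distance between foot_a and hole_3 below 0.004 m or distance between foot_a and hole_4 below 0.004 m) and contact force between foot_a and frame between 4 and 11.8 N) or (value of joint foot_b_cap above 0.0045 m and (distance between foot_b and hole_1 below 0.004 m or distance between foot_b and hole_2 below 0.004 m or distance between foot_b and hole_3 below 0.004 m or distance between foot_b and hole_4 below 0.004 m) and contact force between foot_b and frame between 4 and 11.8 N) or (value of joint foot_c_cap above 0.0045 m and (distance between foot_c and hole_1 below 0.004 m or distance between foot_c and hole_2 below 0.004 m or distance between foot_c and hole_3 below 0.004 m or distance between foot_c and hole_4 below 0.004 m) and contact force between foot_c and frame between 4 and 11.8 N) or (value of joint foot_d_cap above 0.0045 m and (distance between foot_d and hole_1 below 0.004 m or distance between foot_d and hole_2 below 0.004 m or distance between foot_d and hole_3 below 0.004 m or distance between foot_d and hole_4 below 0.004 m) and contact force between foot_d and frame between 4 and 11.8 N))), for 0.04 s.
2. the tired foot rests in the scrap tray, released and at rest (with its slack spring it weighs 1.5 N, a sound one 1.9 N) (((x of foot_a in the frame of scrap_tray between -0.055 and 0.055 m and y of foot_a in the frame of scrap_tray between -0.055 and 0.055 m and z of foot_a in the frame of scrap_tray below 0.045 m and linear speed of foot_a below 0.03 m/s and contact force between foot_a and the fingers below 0.05 N and contact force between foot_a and scrap_tray between 0.8 and 1.7 N) or (x of foot_b in the frame of scrap_tray between -0.055 and 0.055 m and y of foot_b in the frame of scrap_tray between -0.055 and 0.055 m and z of foot_b in the frame of scrap_tray below 0.045 m and linear speed of foot_b below 0.03 m/s and contact force between foot_b and the fingers below 0.05 N and contact force between foot_b and scrap_tray between 0.8 and 1.7 N) or (x of foot_c in the frame of scrap_tray between -0.055 and 0.055 m and y of foot_c in the frame of scrap_tray between -0.055 and 0.055 m and z of foot_c in the frame of scrap_tray below 0.045 m and linear speed of foot_c below 0.03 m/s and contact force between foot_c and the fingers below 0.05 N and contact force between foot_c and scrap_tray between 0.8 and 1.7 N) or (x of foot_d in the frame of scrap_tray between -0.055 and 0.055 m and y of foot_d in the frame of scrap_tray between -0.055 and 0.055 m and z of foot_d in the frame of scrap_tray below 0.045 m and linear speed of foot_d below 0.03 m/s and contact force between foot_d and the fingers below 0.05 N and contact force between foot_d and scrap_tray between 0.8 and 1.7 N))), for 0.2 s.
At the end, for the whole second after the job is handed in: The tired foot is at rest inside the scrap tray; the spare stands upright (within 0.06 rad) and fully home in the freed hole, its flange on the rail (origin within 4 mm of the hole's mouth centre); the three sound feet are seated where they were (within 6 mm, upright); all is released ((((x of foot_a in the frame of scrap_tray between -0.055 and 0.055 m and y of foot_a in the frame of scrap_tray between -0.055 and 0.055 m and z of foot_a in the frame of scrap_tray below 0.045 m and linear speed of foot_a below 0.03 m/s and contact force between foot_a and the fingers below 0.05 N and contact force between foot_a and scrap_tray between 0.8 and 1.7 N) and distance of each of foot_b, foot_c, foot_d from where it was at the start of the episode below 0.006 m and angle between each of foot_b, foot_c, foot_d's own z axis and vertical below 0.06 rad) or ((x of foot_b in the frame of scrap_tray between -0.055 and 0.055 m and y of foot_b in the frame of scrap_tray between -0.055 and 0.055 m and z of foot_b in the frame of scrap_tray below 0.045 m and linear speed of foot_b below 0.03 m/s and contact force between foot_b and the fingers below 0.05 N and contact force between foot_b and scrap_tray between 0.8 and 1.7 N) and distance of each of foot_a, foot_c, foot_d from where it was at the start of the episode below 0.006 m and angle between each of foot_a, foot_c, foot_d's own z axis and vertical below 0.06 rad) or ((x of foot_c in the frame of scrap_tray between -0.055 and 0.055 m and y of foot_c in the frame of scrap_tray between -0.055 and 0.055 m and z of foot_c in the frame of scrap_tray below 0.045 m and linear speed of foot_c below 0.03 m/s and contact force between foot_c and the fingers below 0.05 N and contact force between foot_c and scrap_tray between 0.8 and 1.7 N) and distance of each of foot_a, foot_b, foot_d from where it was at the start of the episode below 0.006 m and angle between each of foot_a, foot_b, foot_d's own z axis and vertical below 0.06 rad) or ((x of foot_d in the frame of scrap_tray between -0.055 and 0.055 m and y of foot_d in the frame of scrap_tray between -0.055 and 0.055 m and z of foot_d in the frame of scrap_tray below 0.045 m and linear speed of foot_d below 0.03 m/s and contact force between foot_d and the fingers below 0.05 N and contact force between foot_d and scrap_tray between 0.8 and 1.7 N) and distance of each of foot_a, foot_b, foot_c from where it was at the start of the episode below 0.006 m and angle between each of foot_a, foot_b, foot_c's own z axis and vertical below 0.06 rad)) and (distance between spare and hole_1 below 0.004 m or distance between spare and hole_2 below 0.004 m or distance between spare and hole_3 below 0.004 m or distance between spare and hole_4 below 0.004 m) and angle between spare's own z axis and vertical below 0.06 rad and linear speed of spare below 0.02 m/s); the robot touches nothing.
It fails at once if a foot is squeezed hard onto its stop, with more than 40 N ((value of joint foot_a_cap above 0.0115 m and contact force between foot_a and frame above 40 N) or (value of joint foot_b_cap above 0.0115 m and contact force between foot_b and frame above 40 N) or (value of joint foot_c_cap above 0.0115 m and contact force between foot_c and frame above 40 N) or (value of joint foot_d_cap above 0.0115 m and contact force between foot_d and frame above 40 N)).
It fails at once if two of the frame's own feet are out of place (more than 10 mm) at once (distance of each of foot_a, foot_b from where it was at the start of the episode above 0.01 m or distance of each of foot_a, foot_c from where it was at the start of the episode above 0.01 m or distance of each of foot_a, foot_d from where it was at the start of the episode above 0.01 m or distance of each of foot_b, foot_c from where it was at the start of the episode above 0.01 m or distance of each of foot_b, foot_d from where it was at the start of the episode above 0.01 m or distance of each of foot_c, foot_d from where it was at the start of the episode above 0.01 m).
It fails at once if the tape measure, spring clamp or off-cut is moved more than 20 mm (distance of any of tape, clamp_s, offcut_2 from where it was at the start of the episode above 0.02 m).
It also fails if it takes over 72 s, if anything falls off the work surface, if the arm or the gripper's body presses on something with over 40 N, if the wrist force passes 120 N, or if a joint passes its speed limit or range.

ROBOT

A 6-joint arm with a two-finger parallel gripper is mounted at the origin on a cart in front of the work surface, level with it; the furniture and walls round the work are solid. World frame = base frame: x ahead of the robot, y to its left, z up, the work surface at z = 0. Lengths are in m, angles in degrees, forces in N, time in s.
With the tool pointing down it reaches from about 0.3 to 0.75 m from the base axis. Payload 8.5 kg.
Tool frame: the origin (TCP) lies between the finger pads; the fingertips stand 17 mm ahead of it and the grasp point (between the pads) lies 2 mm behind it; z points along the fingers, y is the direction in which the jaws open and shut (so a half turn about z gives the same grasp; the last joint's range is limited). The gripper opens to 85 mm and grips with 20 to 120 N. Pads are 22 mm wide; open, the fingers measure 114 mm over their backs; the gripper's body (76 mm by 85 mm) begins 54 mm behind the grasp point. The pads swing forward as they close: fully open they stand 13 mm farther back than shut.
Start: joints at [-79.143, 21.807, 74.336, -0, 83.858, -12.336], TCP at [0.217, -0.506, 0.248] pointing down, gripper open.
Joint ranges: [-178.18, 178.18], [-50.72, 133.34], [12.68, 142.11], [-81.47, 261.47], [9.98, 163.14], [-165.26, 165.26]. Speed limits (degrees/s): [136.94, 136.94, 180, 180, 180, 180].

INTERFACE

Orientations are given as a 3x3 rotation matrix whose columns are the frame's x, y, z axes.
In Python, from rig import readout, eyes, env gives the robot as it stands.
- The arm moves only by the tool arm_command, never from a script. Its argument "rows" is text: rows parted by semicolons, each of 7 numbers parted by spaces: the closure, from 0 (fully open) to 1 (shut), then the shift along the tool's x, y, z in mm, then the turn, a rotation vector about the tool's x, y, z in degrees. In form: grip dx dy dz rx ry rz; .... A call has 1 to 5 rows; each row shifts and turns the commanded pose from where the row before left it, along the tool's axes as they then stand; what a row does not reach is not made up. A row lasts 1/12 s, in which the tool goes at most 41.7 mm and 7.16 degrees, less where a joint would pass 70% of its speed; a pose out of reach is approached as far as the arm can. A call with a gripper value outside its range is refused whole. The fingers move at their own pace and stop on an object; "squeeze" is the grip in N (left out, the last holds). Time passes only in rows, so rows that do not move let the fingers close. It gives the time, the measured TCP pose, the force and the opening at its end, in the units of the state.
- readout.observe(): the state, without advancing time (a new reading comes with each control period).
- eyes.get_image(name): name is "side" or "top"; returns the picture (480x640x3 uint8, red, green, blue); there is no depth.
- eyes.camera_model(name): a dict with "mtx" (3x3 intrinsics, pixels), "view" (4x4, takes a point from world to camera coordinates). Camera axes: x right, y up, looking along -z (the intrinsics and any distortion apply to the point x, -y, -z); pixel columns grow to the right and rows downward; lengths in m; the calibration is good to about 2 mm. A picture is of the moment at which its call begins. camera_model takes no time and is no camera call.
- env.close_job(): hands the job in, once; it reports no verdict.
The state is a dict: "time_s": time; "q": joint angles; "qvel": joint speeds; "joint_efforts": joint torques, N m; "position": TCP position; "tool_rot": TCP orientation; "ft_force": force on the tool from outside, world axes, zero at the start; "wrist_torque": the same for the moment, N m; "grip_width": finger opening in m.
Only numpy, scipy, OpenCV 4.12 (cv2) and the standard library are available. Lean on these libraries where they do the work, as an engineer would, in place of code of your own. Each camera call takes 0.05 s, during which the arm holds its last target. There are 200 camera calls.

## Working session

There is one attempt and no reset: what is moved stays moved. The work goes in short steps, Python scripts to look and compute and a tool call to move; the robot and the scene stay as the last step left them, time stands still between calls to the robot, and variables do not carry over. Pictures are saved under pics/ and viewed, about 8 in all and at most 12, crops included, and the job is handed in when it is done.

Besides the shell and the picture viewer there is one more tool, called after "Request:" by a JSON object that holds its "method" and its "body", one argument or row to a line. arm_command: Moves the arm, as the interface text tells. Its arguments: {"type":"object","properties":{"rows":{"type":"string"},"squeeze":{"type":"number"}},"required":["rows"]}

```bash
mkdir -p pics; cat > h.py <<'E'
import numpy as np, cv2
from rig import readout, eyes, env
def grab(n,f):
    im=eyes.get_image(n); cv2.imwrite(f'pics/{f}.png',im[:,:,::-1]); return im
def proj(n,P):
    m=eyes.camera_model(n); V=np.array(m['view']);K=np.array(m['mtx'])
    P=np.atleast_2d(P); c=P@V[:3,:3].T+V[:3,3]; c=c*[1,-1,-1]; u=c@K.T; return u[:,:2]/u[:,2:]
def ray(n,uv,z):
    m=eyes.camera_model(n); V=np.array(m['view']);K=np.array(m['mtx'])
    d=np.linalg.inv(K)@[uv[0],uv[1],1]; d=V[:3,:3].T@(d*[1,-1,-1]); o=-V[:3,:3].T@V[:3,3]
    return o+d*(z-o[2])/d[2]
E
python3 - <<'E'
from h import *
grab('top','t0');grab('side','s0')
for n in('top','side'):
    m=eyes.camera_model(n);print({k:np.round(v,3).tolist() if k!='x' else v for k,v in m.items() if k in('mtx','view')},m.keys())
print(readout.observe())
E
```

```text
{'mtx': [[609.285, 0.0, 323.274], [0.0, 609.285, 239.723], [0.0, 0.0, 1.0]], 'view': [[-0.006, -1.0, 0.014, -0.07], [0.993, -0.004, 0.12, -0.53], [-0.12, 0.015, 0.993, -1.432], [0.0, 0.0, 0.0, 1.0]]} dict_keys(['mtx', 'view'])
{'mtx': [[470.705, 0.0, 316.837], [0.0, 470.705, 240.603], [0.0, 0.0, 1.0]], 'view': [[-1.0, -0.004, -0.022, 0.496], [-0.016, -0.567, 0.823, -0.081], [-0.016, 0.823, 0.567, -0.825], [0.0, 0.0, 0.0, 1.0]]} dict_keys(['mtx', 'view'])
{'time_s': 0.1, 'q': array([-7.91434053e+01,  2.18388934e+01,  7.43790381e+01,  1.45596873e-04,
        8.38579760e+01, -1.23346802e+01]), 'qvel': array([-0.00348368, -0.08618529, -0.19279401, -0.0439571 ,  0.07552815,
        0.02646806]), 'joint_efforts': array([ 4.71252337e-03, -4.49215007e+01, -2.31658995e+01, -1.13362894e-04,
        3.64771717e-03, -1.32926152e-05]), 'position': array([ 0.21655394, -0.5053179 ,  0.24776506]), 'tool_rot': array([[ 9.19195462e-01,  3.93801526e-01, -2.47053226e-04],
       [ 3.93801500e-01, -9.19194585e-01,  1.30159813e-03],
       [ 2.85481340e-04, -1.29371302e-03, -9.99999122e-01]]), 'ft_force': array([-0.0585412 ,  0.7114271 , -0.21997494]), 'wrist_torque': array([-0.07536261, -0.01123306, -0.0527497 ]), 'grip_width': 0.08575985965138364}
```

View pics/t0.png

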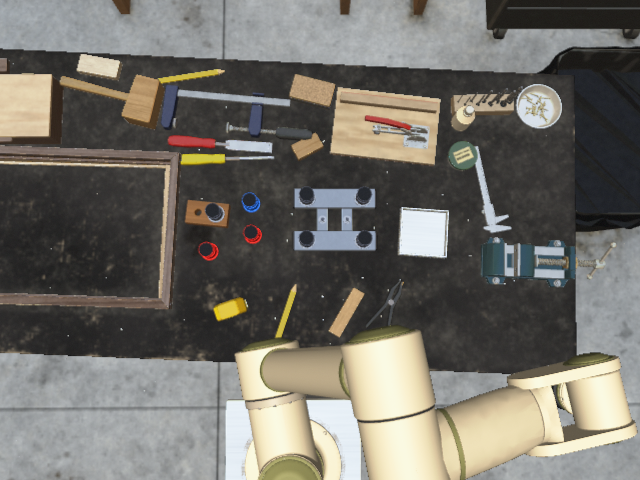

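View pics/s0.png

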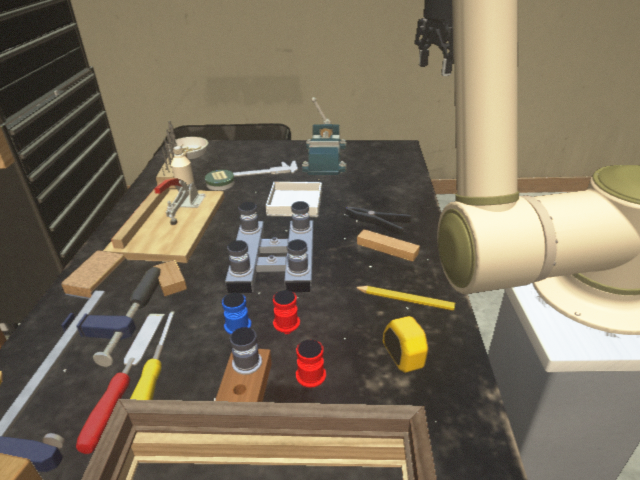

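The top view shows the frame at about (335,218), with feet at (307,195), (364,195), (307,238) and (364,238), and the tray at (424,232). Candidates for the spare are the steel foot in the wooden block at (214,212), the blue one at (251,202), and the reds at (252,234) and (208,251). The steel one in the block fits the description. The jaws have to clear the neighbouring feet.

```bash
python3 - <<'E'
from h import *
im=cv2.imread('pics/t0.png'); s=cv2.imread('pics/s0.png')
a=cv2.resize(im[180:265,180:310],None,fx=3,fy=3,interpolation=cv2.INTER_CUBIC)
b=cv2.resize(im[180:265,285:455],None,fx=4.6,fy=4.6,interpolation=cv2.INTER_CUBIC)
c=cv2.resize(s[195:400,205:335],None,fx=1.8,fy=1.2)
o=np.zeros((600,790,3),np.uint8); bb=b[:,:782]; o[:bb.shape[0],:bb.shape[1]]=bb
a=a[:600-391]; o[391:391+a.shape[0],:a.shape[1]]=a[:, :]
c=cv2.resize(s[195:400,205:335],(330,205)); o[392:597,400:730]=c
cv2.imwrite('pics/c1.png',o)
hsv=cv2.cvtColor(im,cv2.COLOR_BGR2HSV)
# rails
m=np.zeros(im.shape[:2],np.uint8); m[180:260,285:385]=(hsv[180:260,285:385,2]>90)*255
mm=cv2.morphologyEx(m,cv2.MORPH_CLOSE,np.ones((3,3)))
cs,_=cv2.findContours(mm,cv2.RETR_EXTERNAL,2)
for q in cs:
  if cv2.contourArea(q)>200:
    r=cv2.minAreaRect(q);print('rail',r,[ray('top',p,0.026).round(4).tolist() for p in cv2.boxPoints(r)])
m[:]=0; m[195:270,390:460]=(hsv[195:270,390:460,2]>150)*255
cs,_=cv2.findContours(m,cv2.RETR_EXTERNAL,2)
for q in cs:
  if cv2.contourArea(q)>500:
    r=cv2.minAreaRect(q);print('tray',r,[ray('top',p,0.026).round(4).tolist() for p in cv2.boxPoints(r)],ray('top',r[0],0.026))
m[:]=0; m[195:235,180:235]=((hsv[195:235,180:235,1]>90)&(hsv[195:235,180:235,2]>50))*255
cs,_=cv2.findContours(m,cv2.RETR_EXTERNAL,2)
for q in cs:
  if cv2.contourArea(q)>100:
    r=cv2.minAreaRect(q);print('block',r,[ray('top',p,0.03).round(4).tolist() for p in cv2.boxPoints(r)],ray('top',r[0],0.03))
E
```

```text
rail ((334.5, 219.0), (62.0, 81.0), 90.0) [[0.6574, -0.0019, 0.026], [0.6568, -0.1996, 0.026], [0.5047, -0.1972, 0.026], [0.5055, -0.0019, 0.026]]
tray ((423.34771728515625, 232.1319580078125), (48.590484619140625, 47.664276123046875), 4.085616588592529) [[0.4943, -0.2512, 0.026], [0.6105, -0.2618, 0.026], [0.6016, -0.3799, 0.026], [0.4854, -0.3681, 0.026]] [ 0.54769283 -0.31521756  0.026     ]
block ((207.28631591796875, 213.5301513671875), (44.019954681396484, 24.65326690673828), 6.009006023406982) [[0.5703, 0.2623, 0.03], [0.6302, 0.2574, 0.03], [0.6186, 0.1516, 0.03], [0.5587, 0.157, 0.03]] [0.5943737  0.20706491 0.03      ]
```

View pics/c1.png

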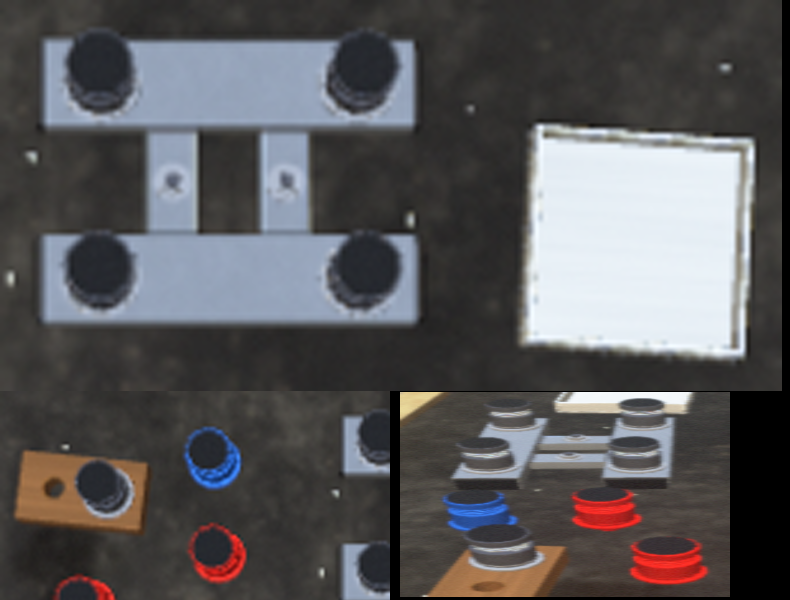

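The crop shows five black-capped steel feet: four in the frame, and the spare in the block at top pixel (213.7,211.3). The blue and red ones are excluded. Next I'll compute the positions from both views.

```bash
python3 - <<'E'
from h import *
im=cv2.imread('pics/t0.png');s=cv2.imread('pics/s0.png')
P={'h1':(.633,-.032,.081),'h2':(.529,-.032,.081),'h3':(.633,-.168,.081),'h4':(.529,-.168,.081),'sp':(.592,.185,.085)}
for k,p in P.items():
  for n,I in(('top',im),('side',s)):
    e=proj(n,p)[0]; x,y=e.round().astype(int); w=16 if n=='top' else 14
    g=cv2.resize(cv2.cvtColor(I,cv2.COLOR_BGR2GRAY)[y-w:y+w,x-w:x+w],None,fx=8,fy=8,interpolation=cv2.INTER_CUBIC)
    if n=='top':
      c=cv2.HoughCircles(g,cv2.HOUGH_GRADIENT,1,300,param1=60,param2=12,minRadius=58,maxRadius=74)
      if c is not None:
        c=c[0,0]; uv=((c[0]+.5)/8-.5+x-w,(c[1]+.5)/8-.5+y-w); print(k,n,e.round(1),np.round(uv,1),c[2]/8,ray('top',uv,p[2]).round(4))
    else: print(k,n,e.round(1))
for k,uv in(('blue',(249.5,200)),('red',(252,232)),('red2',(208,250))): print(k,ray('top',uv,.06).round(3))
E
```

```text
h1 top [306.1 193.4] [306.6 196.6] 7.5875 [ 0.6253 -0.0333  0.081 ]
h1 side [236.8 243.9]
h2 top [306.2 237.4] [306.1 238.9] 7.9625 [ 0.5256 -0.0319  0.081 ]
h2 side [296.7 242.9]
h3 top [364.  193.2] [362.6 194. ] 8.4875 [ 0.6312 -0.1647  0.081 ]
h3 side [246.8 204.3]
h4 top [364.6 237.2] [363.2 238.9] 7.9125 [ 0.5251 -0.1647  0.081 ]
h4 side [299.5 203.4]
sp top [212.7 210.7] [214.9 212.6] 7.55 [0.5874 0.1798 0.085 ]
sp side [243.5 333.3]
blue [0.622 0.102 0.06 ]
red [0.545 0.096 0.06 ]
red2 [0.503 0.199 0.06 ]
```

Request:
{"method": "arm_command", "body": {
  "rows": "1 0 0 0 0 0 7.1; 1 0 0 0 0 0 7.1; 1 0 0 0 0 0 7.1; 1 0 0 0 0 0 1.9; 1 0 0 0 0 0 0",
  "squeeze": 30
}}

```text
time_s: 0.52
position: [0.2166, -0.5054, 0.248]
tool_rot: [[1.0, -0.001, -0.0], [-0.001, -1.0, 0.001], [-0.0, -0.001, -1.0]]
ft_force: [-0.2, -0.5, -0.2]
grip_width: 0.0252
```

Request:
{"method": "arm_command", "body": {
  "rows": "1 26 -28 0 0 0 0; 1 26 -28 0 0 0 0; 1 26 -28 0 0 0 0; 1 26 -28 0 0 0 0; 1 26 -28 0 0 0 0"
}}

```text
time_s: 0.93
position: [0.3474, -0.364, 0.2482]
tool_rot: [[1.0, 0.001, -0.0], [0.001, -1.0, 0.0], [-0.0, -0.0, -1.0]]
ft_force: [-0.2, -1.0, -0.7]
grip_width: 0.0001
```

Request:
{"method": "arm_command", "body": {
  "rows": "1 26 -28 0 0 0 0; 1 26 -28 0 0 0 0; 1 26 -28 0 0 0 0; 1 26 -28 0 0 0 0; 1 26 -28 0 0 0 0"
}}

```text
time_s: 1.35
position: [0.4776, -0.2239, 0.2483]
tool_rot: [[1.0, 0.002, -0.0], [0.002, -1.0, 0.0], [-0.0, -0.0, -1.0]]
ft_force: [-0.0, -0.3, 0.5]
grip_width: 0.0001
```

Request:
{"method": "arm_command", "body": {
  "rows": "1 26 -28 0 0 0 0; 1 26 -28 30 0 0 0; 1 0 0 40 0 0 0; 1 0 0 40 0 0 0; 1 0 0 0 0 0 0"
}}

```text
time_s: 1.77
position: [0.5222, -0.1713, 0.1359]
tool_rot: [[1.0, 0.002, -0.012], [0.002, -1.0, 0.007], [-0.011, -0.007, -1.0]]
ft_force: [-0.5, 0.2, -1.4]
grip_width: -0.0003
```

Request:
{"method": "arm_command", "body": {
  "rows": "1 0 0 0 0 0 0; 1 0 0 0 0 0 0; 1 0 0 0 0 0 0"
}}

```text
time_s: 2.02
position: [0.5258, -0.1745, 0.1452]
tool_rot: [[1.0, -0.0, 0.004], [-0.0, -1.0, -0.002], [0.004, 0.002, -1.0]]
ft_force: [-0.3, -0.2, -0.2]
grip_width: -0.0003
```

```bash
python3 - <<'E'
from h import *
a=grab('top','t1');b=grab('side','s1')
p=readout.observe();print(p['position'],p['ft_force'])
A=cv2.resize(a[170:270,280:400],None,fx=4,fy=4,interpolation=cv2.INTER_CUBIC)[:,:,::-1]
B=cv2.resize(b[170:270,205:335],None,fx=3,fy=3,interpolation=cv2.INTER_CUBIC)[:,:,::-1]
o=np.zeros((400,790,3),np.uint8);o[:400,:480]=A;o[:300,480:]=B[:,:310];cv2.imwrite('pics/c2.png',o)
E
```

```text
[ 0.52550979 -0.17421131  0.14467368] [ 0.22064402 -0.13673502 -0.03253011]
```

View pics/c2.png

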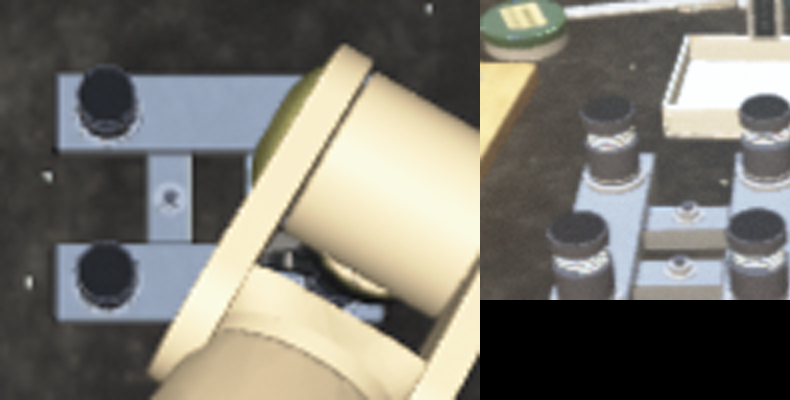

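The side view has the shut fingertips directly above the h4 cap. The top view is blocked by the arm.

Request:
{"method": "arm_command", "body": {
  "rows": "1 3.5 -6 20 0 0 0; 1 0 0 15 0 0 0; 1 0 0 0 0 0 0; 1 0 0 0 0 0 0"
}}

```text
time_s: 2.45
position: [0.5286, -0.1678, 0.1083]
tool_rot: [[1.0, -0.0, 0.0], [-0.0, -1.0, -0.0], [0.0, 0.0, -1.0]]
ft_force: [0.2, -0.2, 0.6]
grip_width: 0.0002
```

Request:
{"method": "arm_command", "body": {
  "rows": "1 0 0 4 0 0 0; 1 0 0 4 0 0 0; 1 0 0 0 0 0 0; 1 0 0 0 0 0 0"
}}

```text
time_s: 2.78
position: [0.5285, -0.1677, 0.0999]
tool_rot: [[1.0, -0.0, 0.0], [-0.0, -1.0, -0.0], [0.0, 0.0, -1.0]]
ft_force: [-0.3, -0.6, -0.5]
grip_width: 0.0003
```

Request:
{"method": "arm_command", "body": {
  "rows": "1 0 0 3 0 0 0; 1 0 0 0 0 0 0; 1 0 0 0 0 0 0"
}}

```text
time_s: 3.03
position: [0.5288, -0.1678, 0.097]
tool_rot: [[1.0, -0.0, 0.001], [-0.0, -1.0, -0.001], [0.001, 0.001, -1.0]]
ft_force: [0.9, 0.3, 2.7]
grip_width: 0.0003
```

Request:
{"method": "arm_command", "body": {
  "rows": "1 0 0 2 0 0 0; 1 0 0 0 0 0 0; 1 0 0 0 0 0 0"
}}

```text
time_s: 3.28
position: [0.5288, -0.1678, 0.0949]
tool_rot: [[1.0, -0.0, 0.001], [-0.0, -1.0, -0.001], [0.001, 0.001, -1.0]]
ft_force: [1.6, -1.1, 4.4]
grip_width: 0.0003
```

Request:
{"method": "arm_command", "body": {
  "rows": "1 0 0 3 0 0 0; 1 0 0 0 0 0 0; 1 0 0 0 0 0 0; 1 0 0 0 0 0 0"
}}

```text
time_s: 3.62
position: [0.5288, -0.1678, 0.092]
tool_rot: [[1.0, -0.0, 0.001], [-0.0, -1.0, -0.001], [0.001, 0.001, -1.0]]
ft_force: [0.8, -0.2, 5.5]
grip_width: 0.0003
```

Request:
{"method": "arm_command", "body": {
  "rows": "1 0 0 0.8 0 0 0; 1 0 0 0 0 0 0; 1 0 0 0 0 0 0"
}}

```text
time_s: 3.87
position: [0.5288, -0.1677, 0.0913]
tool_rot: [[1.0, -0.0, 0.001], [-0.0, -1.0, -0.001], [0.001, 0.001, -1.0]]
ft_force: [1.3, -0.7, 6.4]
grip_width: -0.0
```

Hole 4's foot pushed back with only 6.4 N at about 6.3 mm down, against 13–15 N for a sound one, so it is the tired one. Now I'll rise, open and grasp its cup.

Request:
{"method": "arm_command", "body": {
  "rows": "1 0 0 -30 0 0 0; 0 0 0 0 0 0 0; 0 0 0 0 0 0 0; 0 0 0 0 0 0 0; 0 0 0 0 0 0 0",
  "squeeze": 20
}}

```text
time_s: 4.28
position: [0.5279, -0.1672, 0.1198]
tool_rot: [[1.0, -0.0, -0.002], [-0.0, -1.0, 0.001], [-0.002, -0.001, -1.0]]
ft_force: [-0.2, 0.6, -0.4]
grip_width: 0.0481
```

Request:
{"method": "arm_command", "body": {
  "rows": "0 0 0 0 0 0 0; 0 0 0 0 0 0 0; 0 0 0 20 0 0 0; 0 0 0 20 0 0 0; 0 0 0 0 0 0 0"
}}

```text
time_s: 4.7
position: [0.5268, -0.1667, 0.0775]
tool_rot: [[1.0, -0.0, -0.006], [-0.0, -1.0, 0.003], [-0.006, -0.003, -1.0]]
ft_force: [-1.0, 0.2, -0.9]
grip_width: 0.0854
```

Request:
{"method": "arm_command", "body": {
  "rows": "0 0 0 20 0 0 0; 0 0 0 11 0 0 0; 0 0 0 0 0 0 0; 0 0 0 0 0 0 0"
}}

```text
time_s: 5.03
position: [0.5285, -0.1676, 0.0502]
tool_rot: [[1.0, -0.0, -0.0], [-0.0, -1.0, 0.0], [-0.0, -0.0, -1.0]]
ft_force: [-0.2, 0.8, 1.1]
grip_width: 0.0852
```

Request:
{"method": "arm_command", "body": {
  "rows": "1 0 0 0 0 0 0; 1 0 0 0 0 0 0; 1 0 0 0 0 0 0; 1 0 0 0 0 0 0; 1 0 0 0 0 0 0",
  "squeeze": 25
}}

```text
time_s: 5.45
position: [0.5288, -0.1682, 0.0505]
tool_rot: [[1.0, -0.0, 0.001], [0.0, -1.0, -0.002], [0.001, 0.002, -1.0]]
ft_force: [-0.2, -3.8, 3.7]
grip_width: 0.035
```

Request:
{"method": "arm_command", "body": {
  "rows": "1 0 0 0 0 0 0; 1 0 0 0 0 0 0"
}}

```text
time_s: 5.62
position: [0.5288, -0.1682, 0.0505]
tool_rot: [[1.0, -0.0, 0.001], [-0.0, -1.0, -0.001], [0.001, 0.001, -1.0]]
ft_force: [-1.2, -3.4, 6.2]
grip_width: 0.0352
```

Request:
{"method": "arm_command", "body": {
  "rows": "1 0 0.8 0 0 0 0; 1 0 0 -4 0 0 0; 1 0 0 -8 0 0 0; 1 0 0 -12 0 0 0; 1 0 0 0 0 0 0"
}}

```text
time_s: 6.03
position: [0.5291, -0.1685, 0.0757]
tool_rot: [[1.0, -0.0, 0.002], [-0.0, -1.0, -0.001], [0.002, 0.001, -1.0]]
ft_force: [-0.7, -1.0, -1.1]
grip_width: 0.0354
```

Request:
{"method": "arm_command", "body": {
  "rows": "1 0 0 -15 0 0 0; 1 0 0 -20 0 0 0; 1 0 0 0 0 0 0; 1 0 0 0 0 0 0"
}}

```text
time_s: 6.37
position: [0.5285, -0.1682, 0.1089]
tool_rot: [[1.0, -0.0, 0.001], [-0.0, -1.0, -0.0], [0.001, 0.0, -1.0]]
ft_force: [-0.1, -0.2, -2.3]
grip_width: 0.0352
```

Request:
{"method": "arm_command", "body": {
  "rows": "1 5 35 0 0 0 0; 1 5 35 0 0 0 0; 1 5 35 0 0 0 0; 1 4 35 0 0 0 0; 1 0 7 0 0 0 0"
}}

```text
time_s: 6.78
position: [0.547, -0.3201, 0.1068]
tool_rot: [[1.0, -0.004, -0.001], [-0.004, -1.0, -0.001], [-0.001, 0.001, -1.0]]
ft_force: [0.5, 0.4, -1.2]
grip_width: 0.0357
```

Request:
{"method": "arm_command", "body": {
  "rows": "1 0 0 0 0 7 0; 1 0 0 0 0 7 0; 1 0 0 0 0 7 0; 1 0 0 0 0 7 0; 1 0 0 0 0 0 0"
}}

```text
time_s: 7.2
position: [0.5447, -0.3139, 0.1061]
tool_rot: [[0.883, -0.003, 0.469], [-0.005, -1.0, 0.004], [0.469, -0.005, -0.883]]
ft_force: [-0.5, 1.1, -1.4]
grip_width: 0.0351
```

Request:
{"method": "arm_command", "body": {
  "rows": "1 0 0 0 0 0 0; 1 0 0 0 0 0 0"
}}

```text
time_s: 7.37
position: [0.5476, -0.3154, 0.1084]
tool_rot: [[0.885, 0.0, 0.466], [-0.0, -1.0, 0.0], [0.466, -0.0, -0.885]]
ft_force: [-0.2, -0.3, -1.4]
grip_width: 0.0353
```

Request:
{"method": "arm_command", "body": {
  "rows": "1 -9.3 0 17.7 0 0 0; 1 -9.3 0 17.7 0 0 0; 1 -9.3 0 17.7 0 0 0; 1 0 0 0 0 0 0; 1 0 0 0 0 0 0"
}}

```text
time_s: 7.78
position: [0.5484, -0.315, 0.0484]
tool_rot: [[0.884, 0.001, 0.467], [0.001, -1.0, 0.002], [0.467, -0.001, -0.884]]
ft_force: [-0.6, 0.8, -0.8]
grip_width: 0.0352
```

Request:
{"method": "arm_command", "body": {
  "rows": "0.4 0 0 0 0 0 0; 0.4 0 0 0 0 0 0; 0.4 0 0 0 0 0 0; 0.4 0 0 0 0 0 0; 0.4 0 0 0 0 0 0"
}}

```text
time_s: 8.2
position: [0.5478, -0.3155, 0.0495]
tool_rot: [[0.883, -0.0, 0.469], [0.0, -1.0, -0.001], [0.469, 0.001, -0.883]]
ft_force: [0.8, -0.9, 0.3]
grip_width: 0.0513
```

Request:
{"method": "arm_command", "body": {
  "rows": "0.4 0 0 -20 0 0 0; 0.4 0 0 -30 0 0 0; 0.4 0 0 -30 0 0 0; 0.4 0 0 0 0 0 0; 0.4 0 0 0 0 0 0"
}}

```text
time_s: 8.62
position: [0.5101, -0.3159, 0.121]
tool_rot: [[0.882, -0.001, 0.47], [0.0, -1.0, -0.002], [0.47, 0.002, -0.882]]
ft_force: [0.2, 0.3, -0.4]
grip_width: 0.0512
```

```bash
python3 - <<'E'
from h import *
a=grab('top','t2');b=grab('side','s2')
A=cv2.resize(a[170:280,285:465],None,fx=2.2,fy=2.2,interpolation=cv2.INTER_CUBIC)[:,:,::-1]
B=cv2.resize(b[150:300,205:355],None,fx=2.6,fy=2.6,interpolation=cv2.INTER_CUBIC)[:,:,::-1]
o=np.zeros((400,790,3),np.uint8);o[:A.shape[0],:A.shape[1]]=A;o[:390,400:790]=B;cv2.imwrite('pics/c3.png',o)
E
```

```text
(no output)
```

View pics/c3.png

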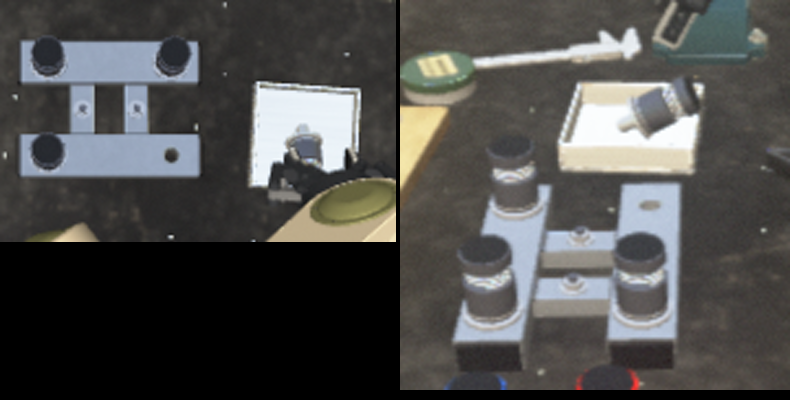

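The tired foot is in the tray, and its cap appears to lean on the near wall. I'll clear the arm, go to the spare, and look again.

Request:
{"method": "arm_command", "body": {
  "rows": "0.4 0 0 -20 0 -7 0; 0.4 0 0 -20 0 -7 0; 0.4 0 0 -20 0 -7 0; 0.4 0 0 -20 0 -7 0; 0.4 0 0 0 0 0 0"
}}

```text
time_s: 9.13
position: [0.4892, -0.3155, 0.1965]
tool_rot: [[1.0, 0.003, 0.005], [0.003, -1.0, -0.003], [0.005, 0.003, -1.0]]
ft_force: [-0.3, 0.1, 1.0]
grip_width: 0.051
```

Request:
{"method": "arm_command", "body": {
  "rows": "0 8 -38 0 0 0 0; 0 8 -38 0 0 0 0; 0 8 -38 0 0 0 0; 0 8 -38 0 0 0 0; 0 8 -38 0 0 0 0"
}}

```text
time_s: 9.55
position: [0.5265, -0.123, 0.1925]
tool_rot: [[1.0, 0.002, 0.006], [0.001, -1.0, 0.003], [0.006, -0.003, -1.0]]
ft_force: [1.0, -0.0, 0.5]
grip_width: 0.0855
```

Request:
{"method": "arm_command", "body": {
  "rows": "0 8 -38 0 0 0 0; 0 8 -38 0 0 0 0; 0 8 -38 0 0 0 0; 0 8 -38 0 0 0 0; 0 8 -38 0 0 0 0"
}}

```text
time_s: 9.97
position: [0.5662, 0.0673, 0.1929]
tool_rot: [[1.0, 0.002, 0.006], [0.002, -1.0, 0.003], [0.006, -0.003, -1.0]]
ft_force: [-0.4, -1.1, 0.5]
grip_width: 0.0854
```

```bash
python3 - <<'E'
from h import *
a=grab('top','t3');b=grab('side','s3')
A=cv2.resize(a[170:280,285:465],None,fx=2.2,fy=2.2,interpolation=cv2.INTER_CUBIC)[:,:,::-1]
B=cv2.resize(b[150:300,205:355],None,fx=2.6,fy=2.6,interpolation=cv2.INTER_CUBIC)[:,:,::-1]
A=cv2.resize(a[200:265,392:457],None,fx=6,fy=6,interpolation=cv2.INTER_CUBIC)[:,:,::-1]
B=cv2.resize(b[170:235,255:320],None,fx=6,fy=6,interpolation=cv2.INTER_CUBIC)[:,:,::-1]
o=np.hstack([A,B]);cv2.imwrite('pics/c4.png',o)
E
```

```text
(no output)
```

View pics/c4.png

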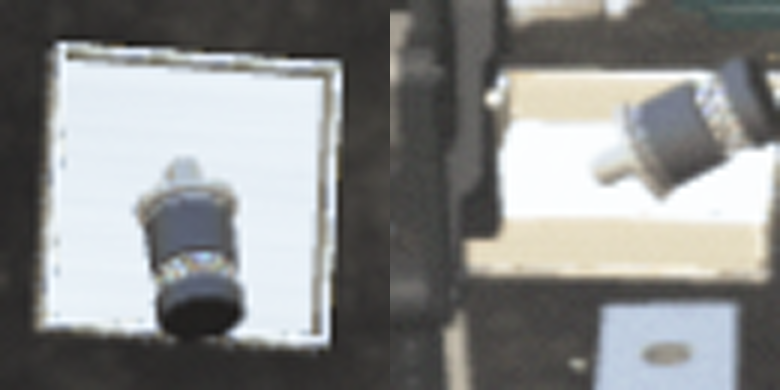

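The tired foot lies with its spring and cap on the tray's near rim (left panel, about (200,310)). I'll nudge it fully in later. For the grasp I'll pin down the spare more closely from the first pictures.

```bash
python3 - <<'E'
from h import *
t=cv2.imread('pics/t0.png');s=cv2.imread('pics/s0.png')
S=12
def crop(I,x0,y0,w): return cv2.resize(I[y0:y0+w,x0:x0+w],None,fx=S,fy=S,interpolation=cv2.INTER_CUBIC)
def draw(o,n,x0,y0):
  for c,r,z,col in((.0,18,.085,(0,255,255)),(0,21,.034,(0,255,0))):
    a=np.linspace(0,2*np.pi,40); P=np.c_[.590+r/1e3*np.cos(a),.183+r/1e3*np.sin(a),0*a+z]
    q=((proj(n,P)+.5-[x0,y0])*S).astype(int)
    for u in q: cv2.circle(o,tuple(map(int,u)),1,col,-1)
A=crop(t,198,196,33);draw(A,'top',198,196)
S=8;B=crop(s,220,318,49);draw(B,'side',220,318)
cv2.imwrite('pics/c5.png',np.hstack([A,cv2.resize(B,(396,396))]))
E
```

```text
(no output)
```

View pics/c5.png

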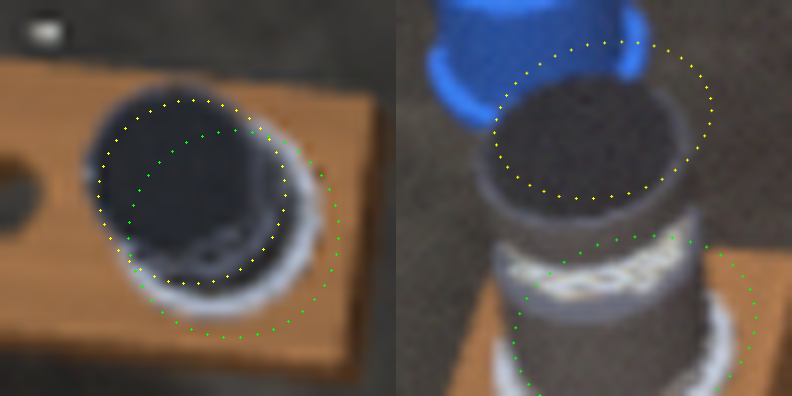

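Request:
{"method": "arm_command", "body": {
  "rows": "0.15 8 -35 0 0 0 0; 0.15 8 -35 0 0 0 0; 0.15 8 -35 0 0 0 0; 0.15 0 0 30 0 0 0; 0.15 0 0 0 0 0 0"
}}

```text
time_s: 10.48
position: [0.5883, 0.1711, 0.159]
tool_rot: [[1.0, 0.004, -0.002], [0.004, -1.0, 0.001], [-0.002, -0.001, -1.0]]
ft_force: [-0.2, 0.4, -1.5]
grip_width: 0.0723
```

Request:
{"method": "arm_command", "body": {
  "rows": "0.15 0 0 0 0 0 0; 0.15 0 0 0 0 0 0; 0.15 0 0 0 0 0 0"
}}

```text
time_s: 10.73
position: [0.5908, 0.1689, 0.166]
tool_rot: [[1.0, -0.0, 0.009], [-0.0, -1.0, 0.001], [0.009, -0.001, -1.0]]
ft_force: [-0.9, 0.4, -0.1]
grip_width: 0.0722
```

Request:
{"method": "arm_command", "body": {
  "rows": "0.15 2 -17.5 10 0 -0.5 0; 0.15 0 0 25 0 0 0; 0.15 0 0 20 0 0 0; 0.15 0 0 0 0 0 0; 0.15 0 0 0 0 0 0"
}}

```text
time_s: 11.15
position: [0.5925, 0.1869, 0.1106]
tool_rot: [[1.0, 0.0, -0.002], [0.0, -1.0, 0.001], [-0.002, -0.001, -1.0]]
ft_force: [-0.0, 0.4, 0.6]
grip_width: 0.0727
```

```bash
python3 - <<'E'
from h import *
b=grab('side','s4');print(readout.observe()['position'],readout.observe()['ft_force'])
B=cv2.resize(b[270:400,180:320],None,fx=4,fy=4,interpolation=cv2.INTER_CUBIC)[:,:,::-1]
cv2.imwrite('pics/c6.png',B)
E
```

```text
[0.59304967 0.18703781 0.11161717] [0.37278825 0.10044572 1.12734986]
```

View pics/c6.png

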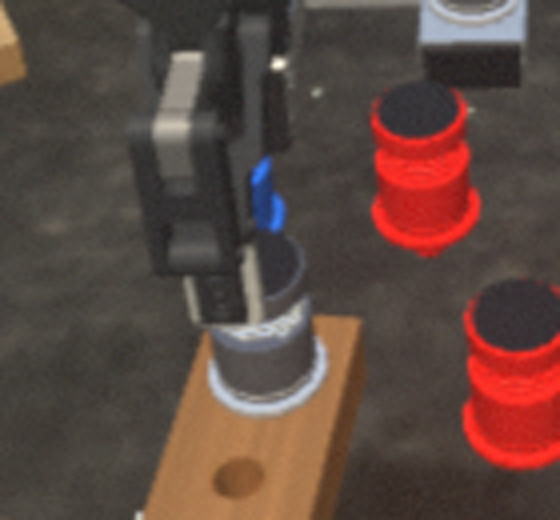

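The fingers straddle the spare with blue and red clear. They sit about 2 mm too far in +x, so I'll correct that and go down.

Request:
{"method": "arm_command", "body": {
  "rows": "0.15 -2 0 20 0 0 0; 0.15 0 0 20 0 0 0; 0.15 0 0 17 0 0 0; 0.15 0 0 0 0 0 0; 0.15 0 0 0 0 0 0"
}}

```text
time_s: 11.62
position: [0.5909, 0.1874, 0.0544]
tool_rot: [[1.0, 0.001, -0.0], [0.001, -1.0, 0.001], [-0.0, -0.001, -1.0]]
ft_force: [0.3, -0.6, 1.4]
grip_width: 0.0726
```

Request:
{"method": "arm_command", "body": {
  "rows": "1 0 0 0 0 0 0; 1 0 0 0 0 0 0; 1 0 0 0 0 0 0; 1 0 0 0 0 0 0; 1 0 0 0 0 0 0",
  "squeeze": 25
}}

```text
time_s: 12.03
position: [0.591, 0.1869, 0.0547]
tool_rot: [[1.0, 0.001, 0.001], [0.001, -1.0, -0.0], [0.001, 0.0, -1.0]]
ft_force: [-1.5, -3.7, 6.7]
grip_width: 0.0352
```

Request:
{"method": "arm_command", "body": {
  "rows": "1 0 0.8 0 0 0 0; 1 0 0 -5 0 0 0; 1 0 0 -15 0 0 0; 1 0 0 -25 0 0 0; 1 0 0 -25 0 0 0",
  "squeeze": 30
}}

```text
time_s: 12.45
position: [0.5899, 0.1867, 0.1237]
tool_rot: [[1.0, 0.001, -0.003], [0.001, -1.0, 0.001], [-0.003, -0.001, -1.0]]
ft_force: [-0.0, -0.1, -2.0]
grip_width: 0.0352
```

Request:
{"method": "arm_command", "body": {
  "rows": "1 0 0 -30 0 0 0; 1 -6 30 0 0 0 0; 1 -6 35 0 0 0 0; 1 -6 35 0 0 0 0; 1 -6 35 0 0 0 0"
}}

```text
time_s: 12.87
position: [0.5659, 0.0506, 0.1536]
tool_rot: [[1.0, 0.002, -0.001], [0.002, -1.0, 0.001], [-0.001, -0.001, -1.0]]
ft_force: [0.2, 0.3, -0.8]
grip_width: 0.0353
```

Request:
{"method": "arm_command", "body": {
  "rows": "1 -6 35 0 0 0 0; 1 -6 35 0 0 0 0; 1 -6 35 0 0 0 0; 1 -6 35 0 0 0 0; 1 0 0 0 0 0 0"
}}

```text
time_s: 13.28
position: [0.5421, -0.0936, 0.1533]
tool_rot: [[1.0, -0.004, -0.001], [-0.004, -1.0, -0.001], [-0.001, 0.001, -1.0]]
ft_force: [0.8, -0.7, -1.7]
grip_width: 0.035
```

Request:
{"method": "arm_command", "body": {
  "rows": "1 -6 35 0 0 0 0; 1 -6 35 0 0 0 0; 1 0 0 0 0 0 0; 1 0 0 0 0 0 0; 1 0 0 0 0 0 0"
}}

```text
time_s: 13.7
position: [0.5307, -0.158, 0.153]
tool_rot: [[1.0, 0.001, -0.002], [0.001, -1.0, 0.001], [-0.002, -0.001, -1.0]]
ft_force: [-1.5, 0.5, -1.1]
grip_width: 0.0352
```

Request:
{"method": "arm_command", "body": {
  "rows": "1 -1.5 10.7 0 0 0 0; 1 0 0 25 0 0 0; 1 0 0 25 0 0 0; 1 0 0 18 0 0 0; 1 0 0 0 0 0 0"
}}

```text
time_s: 14.12
position: [0.5278, -0.1679, 0.0817]
tool_rot: [[1.0, 0.002, -0.007], [0.002, -1.0, 0.004], [-0.007, -0.004, -1.0]]
ft_force: [-0.1, 0.1, -2.8]
grip_width: 0.0351
```

Request:
{"method": "arm_command", "body": {
  "rows": "1 0 0 0 0 0 0; 1 0 0 0 0 0 0"
}}

```text
time_s: 14.28
position: [0.5299, -0.1691, 0.086]
tool_rot: [[1.0, 0.002, 0.0], [0.002, -1.0, 0.0], [0.0, -0.0, -1.0]]
ft_force: [0.8, -0.3, -1.4]
grip_width: 0.0349
```

```bash
python3 - <<'E'
from h import *
b=grab('side','s5');print(readout.observe()['position'],readout.observe()['ft_force'])
x0,y0,w,h,S=265,175,80,60,9
B=cv2.resize(b[y0:y0+h,x0:x0+w],None,fx=S,fy=S,interpolation=cv2.INTER_CUBIC)[:,:,::-1].copy()
p=readout.observe()['position']
for P,c in((p+[0,0,-.0445],(0,255,255)),((.529,-.169,.026),(0,0,255)),(p+[0,0,-.0245],(0,255,0))):
  q=((proj('side',P)[0]+.5-[x0,y0])*S).astype(int); cv2.circle(B,tuple(map(int,q)),3,c,-1); print(q)
cv2.imwrite('pics/c7.png',B)
E
```

```text
[ 0.52998658 -0.16917498  0.08623441] [-0.52634085 -0.0736806  -1.07478383]
[318 409]
[325 469]
[314 333]
```

View pics/c7.png

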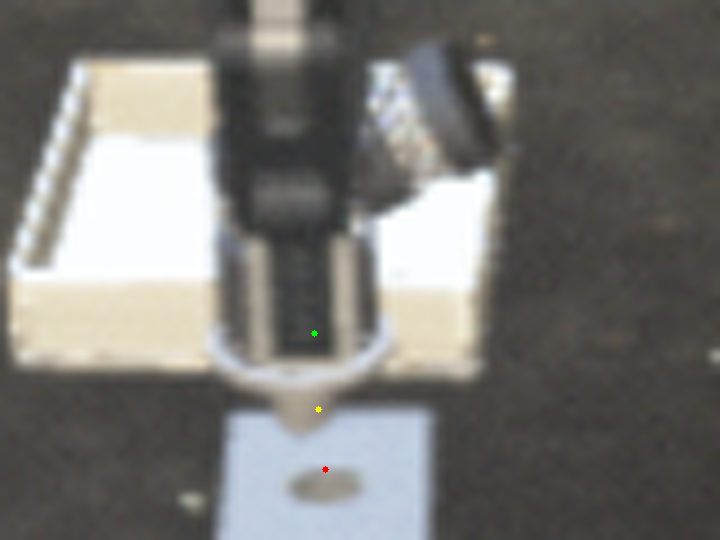

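The spare's stem tip is at (301,430) and the hole at (325,486). Allowing for perspective, the foot sits about 4 mm too far in +x, so I'll shift it and feel the way in.

Request:
{"method": "arm_command", "body": {
  "rows": "1 -4 0 6 0 0 0; 1 0 0 6 0 0 0; 1 0 0 0 0 0 0; 1 0 0 0 0 0 0"
}}

```text
time_s: 14.67
position: [0.525, -0.169, 0.0726]
tool_rot: [[1.0, 0.001, -0.002], [0.001, -1.0, 0.001], [-0.002, -0.001, -1.0]]
ft_force: [-0.1, -1.0, -2.0]
grip_width: 0.0354
```

Request:
{"method": "arm_command", "body": {
  "rows": "1 0 0 3 0 0 0; 1 0 0 2 0 0 0; 1 0 0 0 0 0 0"
}}

```text
time_s: 14.92
position: [0.5251, -0.1689, 0.0674]
tool_rot: [[1.0, 0.001, -0.002], [0.001, -1.0, 0.001], [-0.002, -0.001, -1.0]]
ft_force: [-0.1, 0.1, -2.2]
grip_width: 0.035
```

Request:
{"method": "arm_command", "body": {
  "rows": "1 0 0 2 0 0 0; 1 0 0 0 0 0 0; 1 0 0 0 0 0 0"
}}

```text
time_s: 15.17
position: [0.5252, -0.169, 0.0657]
tool_rot: [[1.0, 0.001, -0.002], [0.001, -1.0, 0.001], [-0.002, -0.001, -1.0]]
ft_force: [0.3, 0.2, -2.1]
grip_width: 0.0354
```

It is entering without force, so I'll continue.

Request:
{"method": "arm_command", "body": {
  "rows": "1 0 0 3 0 0 0; 1 0 0 3 0 0 0; 1 0 0 0 0 0 0"
}}

```text
time_s: 15.42
position: [0.525, -0.1689, 0.0592]
tool_rot: [[1.0, 0.001, -0.002], [0.001, -1.0, 0.002], [-0.002, -0.002, -1.0]]
ft_force: [0.5, -0.5, -1.8]
grip_width: 0.0353
```

Request:
{"method": "arm_command", "body": {
  "rows": "1 0 0 3 0 0 0; 1 0 0 3 0 0 0; 1 0 0 0 0 0 0; 1 0 0 0 0 0 0"
}}

```text
time_s: 15.75
position: [0.5251, -0.1689, 0.0536]
tool_rot: [[1.0, 0.001, -0.002], [0.001, -1.0, 0.001], [-0.002, -0.001, -1.0]]
ft_force: [0.6, 0.4, -2.0]
grip_width: 0.0351
```

Request:
{"method": "arm_command", "body": {
  "rows": "1 0 0 2 0 0 0; 1 0 0 0 0 0 0; 1 0 0 0 0 0 0"
}}

```text
time_s: 16.0
position: [0.5251, -0.169, 0.0517]
tool_rot: [[1.0, 0.001, -0.002], [0.001, -1.0, 0.001], [-0.002, -0.001, -1.0]]
ft_force: [0.6, 0.3, -1.9]
grip_width: 0.0352
```

Request:
{"method": "arm_command", "body": {
  "rows": "1 0 0 1 0 0 0; 1 0 0 0 0 0 0; 1 0 0 0 0 0 0"
}}

```text
time_s: 16.25
position: [0.5252, -0.169, 0.0508]
tool_rot: [[1.0, 0.001, -0.002], [0.001, -1.0, 0.001], [-0.002, -0.001, -1.0]]
ft_force: [0.3, -0.5, -1.0]
grip_width: 0.0352
```

Request:
{"method": "arm_command", "body": {
  "rows": "0.15 0 0 0 0 0 0; 0.15 0 0 0 0 0 0; 0.15 0 0 0 0 0 0; 0.15 0 0 0 0 0 0; 0.15 0 0 -10 0 0 0"
}}

```text
time_s: 16.67
position: [0.5245, -0.1686, 0.0598]
tool_rot: [[1.0, 0.001, -0.004], [0.001, -1.0, 0.003], [-0.004, -0.003, -1.0]]
ft_force: [0.2, 0.4, 0.3]
grip_width: 0.0723
```

Request:
{"method": "arm_command", "body": {
  "rows": "0.15 0 0 -25 0 0 0; 0.15 0 0 -35 0 0 0; 0.15 0 0 -35 0 0 0; 1 0 0 0 0 0 0; 1 0 0 0 0 0 0"
}}

```text
time_s: 17.08
position: [0.526, -0.1694, 0.1583]
tool_rot: [[1.0, 0.001, 0.003], [0.001, -1.0, -0.001], [0.003, 0.001, -1.0]]
ft_force: [-0.4, -0.1, -1.0]
grip_width: 0.0499
```

The spare is released. Now I'll lift the tired foot's cup off the tray's rim and set it flat inside the tray.

Request:
{"method": "arm_command", "body": {
  "rows": "0.3 1.5 37 0 0 0 0; 0.3 1.5 37 0 0 0 0; 0.3 1.5 37 0 0 0 0; 0.3 1.5 36.5 0 0 0 0; 0.3 0 0 0 0 0 0"
}}

```text
time_s: 17.5
position: [0.5307, -0.3223, 0.1541]
tool_rot: [[1.0, -0.004, -0.002], [-0.004, -1.0, 0.0], [-0.002, -0.0, -1.0]]
ft_force: [-1.2, 1.1, 0.3]
grip_width: 0.06
```

Request:
{"method": "arm_command", "body": {
  "rows": "0.3 0 0 0 0 0 0; 0.3 0 0 30 0 0 0; 0.3 0 0 30 0 0 0; 0.3 0 0 0 0 0 0; 0.3 0 0 0 0 0 0"
}}

```text
time_s: 17.92
position: [0.531, -0.315, 0.0948]
tool_rot: [[1.0, 0.002, -0.004], [0.002, -1.0, 0.004], [-0.004, -0.004, -1.0]]
ft_force: [0.1, -0.5, -0.1]
grip_width: 0.0597
```

```bash
python3 - <<'E'
from h import *
a=grab('top','t6');b=grab('side','s6');print(readout.observe()['position'],readout.observe()['ft_force'])
B=cv2.resize(b[160:240,240:340],None,fx=5,fy=5,interpolation=cv2.INTER_CUBIC)[:,:,::-1]
A=cv2.resize(a[170:270,285:360],(300,400),interpolation=cv2.INTER_CUBIC)[:,:,::-1]
cv2.imwrite('pics/c8.png',np.hstack([B,A]))
E
```

```text
[ 0.53210191 -0.31627089  0.09727081] [0.40903251 0.30464773 0.64944988]
```

View pics/c8.png

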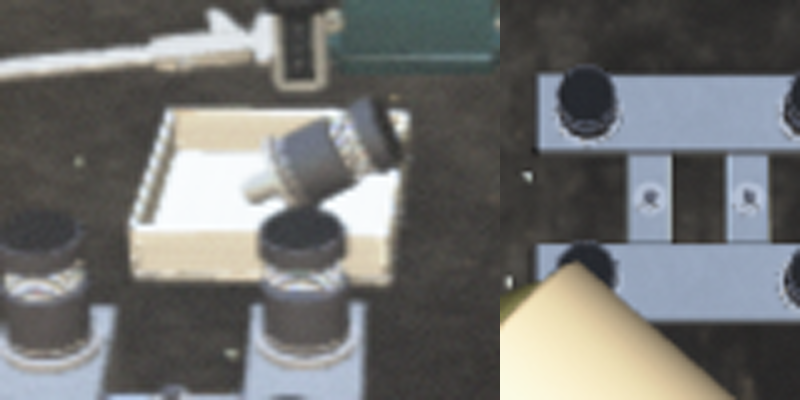

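The spare stands upright on the rail at (305,290), and the fingers are above the tired foot's cup.

Request:
{"method": "arm_command", "body": {
  "rows": "0.3 0 0 25 0 0 0; 0.3 0 0 25 0 0 0; 0.3 0 0 10 0 0 0; 0.3 0 0 0 0 0 0; 0.3 0 0 0 0 0 0"
}}

```text
time_s: 18.43
position: [0.5319, -0.3167, 0.037]
tool_rot: [[1.0, 0.001, -0.0], [0.001, -1.0, 0.0], [-0.0, -0.0, -1.0]]
ft_force: [-0.2, -0.6, 1.6]
grip_width: 0.0598
```

Request:
{"method": "arm_command", "body": {
  "rows": "1 0 0 0 0 0 0; 1 0 0 0 0 0 0; 1 0 0 0 0 0 0; 1 0 0 0 0 0 0; 1 0 0 0 0 0 0",
  "squeeze": 20
}}

```text
time_s: 18.85
position: [0.5325, -0.317, 0.037]
tool_rot: [[1.0, 0.001, 0.002], [0.001, -1.0, -0.001], [0.002, 0.001, -1.0]]
ft_force: [3.0, -0.3, 7.4]
grip_width: 0.0351
```

Request:
{"method": "arm_command", "body": {
  "rows": "1 0 0 -15 0 0 0; 1 10 0 0 0 0 0; 1 10 0 0 0 7 0; 1 0 0 0 0 7 0; 1 0 0 0 0 0 0"
}}

```text
time_s: 19.27
position: [0.549, -0.3155, 0.0495]
tool_rot: [[0.971, -0.0, 0.241], [-0.001, -1.0, 0.004], [0.241, -0.004, -0.971]]
ft_force: [-0.2, 0.2, -2.0]
grip_width: 0.0348
```

Request:
{"method": "arm_command", "body": {
  "rows": "1 0 0 7 0 0 0; 1 0 0 5 0 0 0; 1 0 0 0 0 0 0; 1 0 0 0 0 0 0"
}}

```text
time_s: 19.6
position: [0.5547, -0.3162, 0.0383]
tool_rot: [[0.971, 0.002, 0.239], [0.002, -1.0, 0.002], [0.239, -0.002, -0.971]]
ft_force: [0.3, 0.4, -2.0]
grip_width: 0.0348
```

Request:
{"method": "arm_command", "body": {
  "rows": "1 -2 0 4 0 0 0; 1 0 0 0 0 0 0; 1 0 0 0 0 0 0"
}}

```text
time_s: 19.85
position: [0.554, -0.3167, 0.0354]
tool_rot: [[0.97, 0.001, 0.242], [0.002, -1.0, 0.0], [0.242, 0.0, -0.97]]
ft_force: [0.7, 1.2, 4.9]
grip_width: 0.035
```

Request:
{"method": "arm_command", "body": {
  "rows": "0.35 0 0 0 0 0 0; 0.35 0 0 0 0 0 0; 0.35 0 0 0 0 0 0; 0.35 0 0 0 0 0 0; 0.35 0 0 0 0 0 0"
}}

```text
time_s: 20.27
position: [0.5532, -0.3164, 0.0345]
tool_rot: [[0.971, 0.001, 0.24], [0.001, -1.0, 0.001], [0.24, -0.001, -0.971]]
ft_force: [0.9, 0.6, 0.2]
grip_width: 0.0555
```

Request:
{"method": "arm_command", "body": {
  "rows": "0.35 0 0 -15 0 0 0; 0.35 0 0 -30 0 0 0; 0.35 0 0 -40 0 0 0; 0.35 0 0 -40 0 0 0; 0.35 0 0 0 0 0 0"
}}

```text
time_s: 20.68
position: [0.5242, -0.3185, 0.1636]
tool_rot: [[0.969, 0.001, 0.249], [0.003, -1.0, -0.007], [0.249, 0.008, -0.969]]
ft_force: [0.3, -0.8, 0.5]
grip_width: 0.0554
```

Request:
{"method": "arm_command", "body": {
  "rows": "0.35 0 35 -10 0 0 0; 0.35 0 35 0 0 0 0; 0.35 0 35 0 0 0 0; 0.35 -30 20 0 0 0 0; 0.35 0 0 0 0 0 0"
}}

```text
time_s: 21.1
position: [0.4882, -0.4454, 0.1563]
tool_rot: [[0.971, -0.003, 0.238], [-0.004, -1.0, 0.001], [0.238, -0.002, -0.971]]
ft_force: [-0.8, 0.2, -0.1]
grip_width: 0.055
```

```bash
python3 - <<'E'
from h import *
a=grab('top','t7');b=grab('side','s7');print(readout.observe()['position'],readout.observe()['ft_force'])
B=cv2.resize(b[160:360,200:440],None,fx=2,fy=2,interpolation=cv2.INTER_CUBIC)[:,:,::-1]
A=cv2.resize(a[180:320,200:460],(743,400),interpolation=cv2.INTER_CUBIC)[:,:,::-1]
A=cv2.resize(a[190:265,285:460],None,fx=4.5,fy=4.5,interpolation=cv2.INTER_CUBIC)[:,:,::-1][:250] if 0 else A
o=np.zeros((600,790,3),np.uint8); o[:320,:594]=cv2.resize(A,(594,320)); B=b[160:240,200:440,::-1]; o[325:588,:789]=cv2.resize(B,(789,263),interpolation=cv2.INTER_CUBIC)
cv2.imwrite('pics/c9.png',o)
E
```

```text
[ 0.49100262 -0.44220152  0.15755124] [0.40937194 0.20828889 0.22401684]
```

View pics/c9.png

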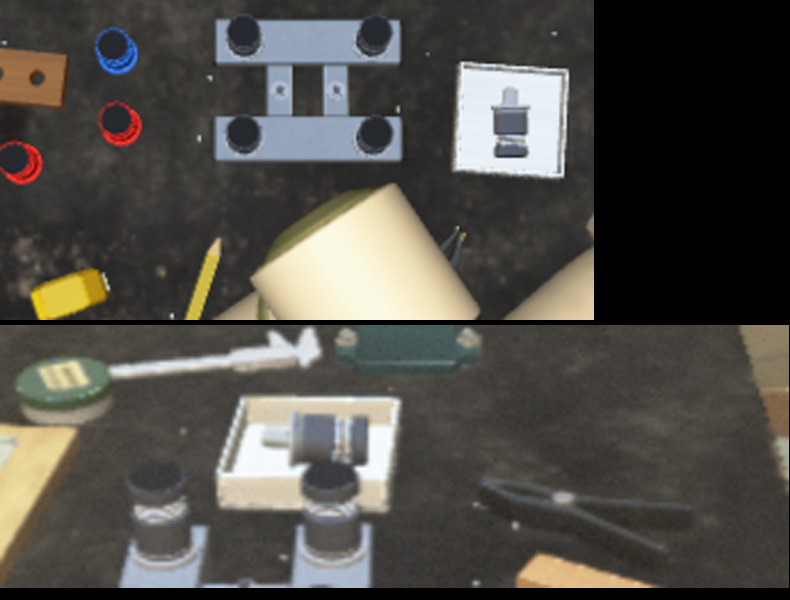

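The tired foot lies flat inside the tray at (510,125). All four holes are filled, the spare stands in hole 4, and the block is empty. The arm is clear, so I'll hand in.

Request:
{"method": "arm_command", "body": {
  "rows": "0.35 0 0 0 0 0 0; 0.35 0 0 0 0 0 0; 0.35 0 0 0 0 0 0; 0.35 0 0 0 0 0 0"
}}

```text
time_s: 21.53
position: [0.4925, -0.4409, 0.1585]
tool_rot: [[0.971, 0.002, 0.241], [0.002, -1.0, 0.001], [0.241, -0.001, -0.971]]
ft_force: [0.0, 0.6, 1.1]
grip_width: 0.0554
```

```bash
python3 -c "
from h import *
print(env.close_job())"
```

```text
the job is handed in; nothing more can be done
None
```

The tired foot is in the scrap tray and the spare is in its place. I handed the job in at about 21.5 s of the 72 s; it reported no verdict.

- **Finding the weak foot:** The first foot I pressed, in the hole nearest the tray (x ≈ 0.529, y ≈ -0.169 m), pushed back with only 6.4 N at about 6.3 mm. A sound one gives 13–15 N, so I did not press the other three.
- **Scrapping it:** It first came to rest leaning on the tray's rim. After seating the spare I picked it up again and laid it flat inside.
- **Seating the spare:** The camera showed it about 4 mm off in the grip. I corrected that, and it went into the freed hole with no rise in insertion force.

**Last checks:** The final pictures show the spare upright with its flange on the rail and the tired foot flat in the tray. The three sound feet are in place, the items in view look undisturbed, and the arm is clear. The off-cut and clamp were only partly in view, and I did not measure final positions. The side camera and arm positions disagreed by about 2–3 mm sideways, within the expected calibration error.

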